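# Finish the slat stack on the carrier and hold it up level

### The arm

A 7-joint arm with a two-finger parallel gripper is mounted at the origin on the work surface. World frame = base frame: x ahead of the robot, y to its left, z up, the work surface at z = 0. Lengths are in m, angles in rad, forces in N, time in s.
With the tool pointing down it reaches from about 0.4 to 0.875 m from the base axis. Payload 6.5 kg.
Tool frame: the origin (TCP) lies midway between the tips of the shut fingers; the grasp point (between the pads) lies 19 mm behind it; y points along the fingers, z is the direction in which the jaws open and shut, and the axes are right-handed (so a half turn about y gives the same grasp; the last joint's range is limited). The gripper opens to 85 mm and grips with 20 to 120 N. Pads are 22 mm wide; open, the fingers measure 114 mm over their backs; the gripper's body (76 mm by 85 mm) begins 54 mm behind the grasp point. The pads swing forward as they close: fully open they stand 13 mm farther back than shut.
Start: joints at [1.078, 0.536, -0.004, 1.538, 0.003, 1.067, -0.071], TCP at [0.269, -0.592, 0.231] pointing down, gripper open.
Joint ranges: [-2.7, 2.7], [-0.37, 2.16], [-1.27, 1.26], [0.24, 2.4], [-1.31, 4.45], [0.19, 1.91], [-2.76, 2.76]. Speed limits (rad/s): [2.39, 2.39, 3.14, 3.14, 3.14, 3.14, 3.14].

### API

Orientations are given as a unit quaternion [x, y, z, w].
In Python, from bench import sensors, cams, r gives the robot as it stands.
- The arm moves only by the tool play_rows, never from a script. Its argument "motion" is a list that holds one entry, the list of rows, each a list of 5 numbers: the shift along the world's x, y, z in m, then the turn about the world's z in rad, then the opening, from 0 (shut) to 1 (fully open). In form: [[[dx, dy, dz, yaw, fingers], ...]]. A call has 1 to 20 rows; each row is the pose to reach, as a shift and turn from the pose measured when the call began; what a row does not reach only later rows make up. A row lasts 1/12 s, in which the tool goes at most 41.7 mm and 7.16 degrees, less where a joint would pass 70% of its speed; a pose out of reach is approached as far as the arm can. A call with a gripper value outside its range is refused whole. The fingers move at their own pace and stop on an object; the grip force is fixed at half the most. Time passes only in rows, so rows that repeat a pose let the fingers close. It gives the time, the measured TCP pose, the force and the opening at its end, in the units of the state.
- sensors.state(): the state, without advancing time (a new reading comes with each control period).
- cams.read_camera(name): name is "scene" or "side" or "wrist"; returns a dict with "color" (480x640x3 uint8, blue, green, red), "fov_y" (degrees; the focal length in pixels is half the picture's height over the tangent of half this angle, whatever the lens; pixels are square), "cx", "cy" (the principal point, pixels), "view" (4x4, takes a point from world to camera coordinates). Camera axes: x right, y down, z forward; pixel columns grow to the right and rows downward; lengths in m; the calibration is good to about 2 mm. A picture is of the moment at which its call begins. There is no depth.
- r.sign_off(): hands the job in, once; it reports no verdict.
The state is a dict: "t": time; "qpos": joint angles; "dq": joint speeds; "tau": joint torques, N m; "eef_pos": TCP position; "ee_rot": TCP orientation; "wrist_force": force on the tool from outside, world axes, zero at the start; "moment": the same for the moment, N m; "opening": finger opening in m.
Only numpy, scipy, OpenCV 4.12 (cv2) and the standard library are available. Lean on these libraries where they do the work, as an engineer would, in place of code of your own. Each camera call takes 0.05 s, during which the arm holds its last target. There are 200 camera calls.

### The job

In the pottery, finish the crosswise stack of drying slats on the carrier standing on the bench: lay the two loose slats from the bench as its third layer, flat, square across the second layer, one on each side of the post, each directly above and in line with a slat of the bottom layer, and let go of them. Then grip the carrier by its post alone, lift it with the whole stack about 10 cm off the bench, and keep it there still and level: the program finishes while holding it in the air. Keep the slats already on the carrier in their places, and leave the mugs, bowls and tools alone.

Things in the scene. Friction and masses are not known exactly. Their poses are not given: they have to be found in the camera images.
- carrier: loose dark wooden board, 170 x 170 x 12 mm, with an upright square post, 24 x 24 mm and square to the board, in its middle; with the full stack 0.4 to 0.6 kg, balanced about the post. Origin: centre of its underside, z up. Third layer belongs along its x at y = +50 and -50 mm, slat middles 47 mm above the origin (second layer's tops are 40 mm above it)
- post_top (a point): centre of the top face of the carrier's wooden post, 100 mm above the carrier's underside
- bottom_a: plain pale wooden slat, 150 x 20 x 14 mm, about 30 g; origin at its middle (7 mm above its underside), x along its length, z up when flat. Bottom layer, lying loose on the carrier, along the carrier's x at y = +50 mm (within 5 mm)
- bottom_b: plain pale wooden slat, 150 x 20 x 14 mm, about 30 g; origin at its middle (7 mm above its underside), x along its length, z up when flat. Bottom layer, lying loose on the carrier, along the carrier's x at y = -50 mm (within 5 mm)
- middle_a: plain pale wooden slat, 150 x 20 x 14 mm, about 30 g; origin at its middle (7 mm above its underside), x along its length, z up when flat. Second layer, lying loose across the bottom pair, along the carrier's y at x = +50 mm (within 5 mm)
- middle_b: plain pale wooden slat, 150 x 20 x 14 mm, about 30 g; origin at its middle (7 mm above its underside), x along its length, z up when flat. Second layer, lying loose across the bottom pair, along the carrier's y at x = -50 mm (within 5 mm)
- loose_a: plain pale wooden slat, 150 x 20 x 14 mm, about 30 g; origin at its middle (7 mm above its underside), x along its length, z up when flat. Lies flat on the bench, to one side of the carrier; for the third layer (either slat may go on either side)
- loose_b: plain pale wooden slat, 150 x 20 x 14 mm, about 30 g; origin at its middle (7 mm above its underside), x along its length, z up when flat. Lies flat on the bench, on the other side of the carrier; for the third layer (either slat may go on either side)
- mug_left: fired-clay mug, 80 mm across, 95 mm tall, with a side handle; origin under its centre. Bystander: leave alone
- mug_right: fired-clay mug, 80 mm across, 95 mm tall, with a side handle; origin under its centre. Bystander: leave alone
- bowl_left: small clay bowl, 96 mm across, 45 mm tall; origin under its centre. Bystander: leave alone
- bowl_front: small clay bowl, 96 mm across, 45 mm tall; origin under its centre. Bystander: leave alone
- spatula: flat-bladed spatula lying on the bench beyond the slats, handle towards its -x. Bystander: leave alone
- rib: dark wooden throwing rib, a flat plate 45 x 95 x 7 mm lying between the robot and the carrier; origin under its centre. Bystander: leave alone
There are look-alikes about, which are no part of the job. Leave any yellow look-alike of the bottom_a alone. What is shaped like the loose_b but purple is not meant.

How it is judged:
On the way:
1. both loose slats lie released as the third layer, with the carrier still standing on the bench (x of bottom_a in the frame of carrier between -0.035 and 0.035 m and y of bottom_a in the frame of carrier between 0.03 and 0.07 m and z of bottom_a in the frame of carrier between 0.013 and 0.025 m and angle between the x axis of each of bottom_a, bottom_b and the x axis of carrier, either way round below 0.2 rad and x of middle_a in the frame of carrier between 0.03 and 0.07 m and y of middle_a in the frame of carrier between -0.035 and 0.035 m and z of middle_a in the frame of carrier between 0.027 and 0.039 m and angle between the x axis of each of middle_a, middle_b and the y axis of carrier, either way round below 0.2 rad and x of bottom_b in the frame of carrier between -0.035 and 0.035 m and y of bottom_b in the frame of carrier between -0.07 and -0.03 m and z of bottom_b in the frame of carrier between 0.013 and 0.025 m and x of middle_b in the frame of carrier between -0.07 and -0.03 m and y of middle_b in the frame of carrier between -0.035 and 0.035 m and z of middle_b in the frame of carrier between 0.027 and 0.039 m and (((x of loose_a in the frame of carrier between -0.035 and 0.035 m and y of loose_a in the frame of carrier between 0.03 and 0.07 m and z of loose_a in the frame of carrier between 0.041 and 0.053 m and angle between the x axis of loose_a and the x axis of carrier, either way round below 0.2 rad) and (x of loose_b in the frame of carrier between -0.035 and 0.035 m and y of loose_b in the frame of carrier between -0.07 and -0.03 m and z of loose_b in the frame of carrier between 0.041 and 0.053 m and angle between the x axis of loose_b and the x axis of carrier, either way round below 0.2 rad)) or ((x of loose_a in the frame of carrier between -0.035 and 0.035 m and y of loose_a in the frame of carrier between -0.07 and -0.03 m and z of loose_a in the frame of carrier between 0.041 and 0.053 m and angle between the x axis of loose_a and the x axis of carrier, either way round below 0.2 rad) and (x of loose_b in the frame of carrier between -0.035 and 0.035 m and y of loose_b in the frame of carrier between 0.03 and 0.07 m and z of loose_b in the frame of carrier between 0.041 and 0.053 m and angle between the x axis of loose_b and the x axis of carrier, either way round below 0.2 rad))) and contact force between the fingers and bottom_a below 0.3 N and contact force between the fingers and bottom_b below 0.3 N and contact force between the fingers and middle_a below 0.3 N and contact force between the fingers and middle_b below 0.3 N and contact force between the fingers and loose_a below 0.3 N and contact force between the fingers and loose_b below 0.3 N and height (world z) of carrier below 0.008 m and angle between carrier's own z axis and vertical below 0.06 rad and linear speed of each of loose_a, loose_b below 0.03 m/s), for 0.2 s.
At the end, for the whole second after the job is handed in: carrier held by its post, no slat touched, underside 70 to 200 mm up, tilt under 0.10 rad, slower than 20 mm/s and 0.12 rad/s, on nothing else; all six slats in three alternating layers on it, each within 20 mm sideways, 35 mm lengthwise, 6 mm in height, 0.2 rad of its place (height (world z) of carrier between 0.07 and 0.2 m and angle between carrier's own z axis and vertical below 0.1 rad and linear speed of carrier below 0.02 m/s and angular speed of carrier below 0.12 rad/s and contact force between the fingers and carrier above 2 N and x of bottom_a in the frame of carrier between -0.035 and 0.035 m and y of bottom_a in the frame of carrier between 0.03 and 0.07 m and z of bottom_a in the frame of carrier between 0.013 and 0.025 m and angle between the x axis of each of bottom_a, bottom_b and the x axis of carrier, either way round below 0.2 rad and x of middle_a in the frame of carrier between 0.03 and 0.07 m and y of middle_a in the frame of carrier between -0.035 and 0.035 m and z of middle_a in the frame of carrier between 0.027 and 0.039 m and angle between the x axis of each of middle_a, middle_b and the y axis of carrier, either way round below 0.2 rad and x of bottom_b in the frame of carrier between -0.035 and 0.035 m and y of bottom_b in the frame of carrier between -0.07 and -0.03 m and z of bottom_b in the frame of carrier between 0.013 and 0.025 m and x of middle_b in the frame of carrier between -0.07 and -0.03 m and y of middle_b in the frame of carrier between -0.035 and 0.035 m and z of middle_b in the frame of carrier between 0.027 and 0.039 m and (((x of loose_a in the frame of carrier between -0.035 and 0.035 m and y of loose_a in the frame of carrier between 0.03 and 0.07 m and z of loose_a in the frame of carrier between 0.041 and 0.053 m and angle between the x axis of loose_a and the x axis of carrier, either way round below 0.2 rad) and (x of loose_b in the frame of carrier between -0.035 and 0.035 m and y of loose_b in the frame of carrier between -0.07 and -0.03 m and z of loose_b in the frame of carrier between 0.041 and 0.053 m and angle between the x axis of loose_b and the x axis of carrier, either way round below 0.2 rad)) or ((x of loose_a in the frame of carrier between -0.035 and 0.035 m and y of loose_a in the frame of carrier between -0.07 and -0.03 m and z of loose_a in the frame of carrier between 0.041 and 0.053 m and angle between the x axis of loose_a and the x axis of carrier, either way round below 0.2 rad) and (x of loose_b in the frame of carrier between -0.035 and 0.035 m and y of loose_b in the frame of carrier between 0.03 and 0.07 m and z of loose_b in the frame of carrier between 0.041 and 0.053 m and angle between the x axis of loose_b and the x axis of carrier, either way round below 0.2 rad))) and contact force between the fingers and bottom_a below 0.3 N and contact force between the fingers and bottom_b below 0.3 N and contact force between the fingers and middle_a below 0.3 N and contact force between the fingers and middle_b below 0.3 N and contact force between the fingers and loose_a below 0.3 N and contact force between the fingers and loose_b below 0.3 N and contact force between carrier and mug_left below 0.2 N and contact force between carrier and mug_right below 0.2 N and contact force between carrier and bowl_left below 0.2 N and contact force between carrier and bowl_front below 0.2 N and contact force between carrier and spatula below 0.2 N and contact force between carrier and rib below 0.2 N); the arm keeps its last pose, push and grip.
It fails at once if a mug, bowl or tool is moved by more than 30 mm (distance of any of mug_left, mug_right, bowl_left, bowl_front, spatula, rib from where it was at the start of the episode above 0.03 m).
It fails at once if the carrier is tipped by more than 0.3 rad (angle between carrier's own z axis and vertical above 0.3 rad).
It also fails if it takes over 72 s, if anything falls off the work surface, if the arm or the gripper's body presses on something with over 40 N, if the wrist force passes 120 N, or if a joint passes its speed limit or range.

## Working session

There is one attempt and no reset: what is moved stays moved. The work goes in short steps, Python scripts to look and compute and a tool call to move; the robot and the scene stay as the last step left them, time stands still between calls to the robot, and variables do not carry over. Pictures are saved under pics/ and viewed, about 8 in all and at most 12, crops included, and the job is handed in when it is done.

Besides the shell and the picture viewer there is one more tool, called after "Request:" as name(argument=value, ...) on one line, values as JSON. play_rows: Moves the arm, as the interface text tells. Its arguments: {"type":"object","properties":{"motion":{"type":"array"}},"required":["motion"]}

```bash
mkdir -p pics; cat > h.py <<'E'
import numpy as np, cv2
from bench import sensors, cams, r
def snap(n,f):
    c=cams.read_camera(n); cv2.imwrite(f'pics/{f}.png',c['color']); np.savez(f'pics/{f}.npz',v=c['view'],p=[c['fov_y'],c['cx'],c['cy']]); return c
def ray(f,uv,z):
    d=np.load(f'pics/{f}.npz'); V=d['v']; fo,cx,cy=d['p']; fl=240/np.tan(np.radians(fo)/2)
    R=V[:3,:3]; o=-R.T@V[:3,3]; out=[]
    for u,v in uv:
        k=R.T@np.array([(u-cx)/fl,(v-cy)/fl,1]); out.append(o+k*(z-o[2])/k[2])
    return np.array(out)
def proj(f,P):
    d=np.load(f'pics/{f}.npz'); V=d['v']; fo,cx,cy=d['p']; fl=240/np.tan(np.radians(fo)/2)
    c=np.atleast_2d(P)@V[:3,:3].T+V[:3,3]; return c[:,:2]/c[:,2:]*fl+[cx,cy]
E
python3 - <<'E'
from h import *
np.set_printoptions(precision=4,suppress=True)
for n in ['scene','side','wrist']:
    snap(n,n+'0'); d=np.load(f'pics/{n}0.npz'); print(n,d['p'],d['v'])
print(sensors.state())
E
```

```text
scene [ 42.7067 322.2262 245.2844] [[ 0.3946  0.9188 -0.0124 -0.2287]
 [ 0.7539 -0.3314 -0.5673 -0.36  ]
 [-0.5253  0.2145 -0.8234  1.855 ]
 [ 0.      0.      0.      1.    ]]
side [ 57.8926 318.0774 240.0951] [[ 0.9997  0.01    0.0223 -0.5449]
 [ 0.0236 -0.6246 -0.7806  0.0562]
 [ 0.0062  0.7809 -0.6246  1.4275]
 [ 0.      0.      0.      1.    ]]
wrist [ 71.5451 322.7561 242.4177] [[ 0.4144 -0.9101 -0.0012 -0.6495]
 [-0.8622 -0.393   0.3196 -0.0414]
 [-0.2913 -0.1314 -0.9476  0.3807]
 [ 0.      0.      0.      1.    ]]
{'t': 0.15, 'qpos': array([ 1.0778,  0.537 , -0.0044,  1.5386,  0.0026,  1.0673, -0.0712]), 'dq': array([ 0.0019, -0.0017,  0.0016, -0.0027, -0.0002, -0.0014,  0.0003]), 'tau': array([  0.0015, -58.3786,   1.0499, -25.935 ,   0.0125,   0.0066,
        -0.    ]), 'eef_pos': array([ 0.2688, -0.5913,  0.2306]), 'ee_rot': array([-0.1499,  0.6915, -0.6906,  0.1496]), 'wrist_force': array([ 0.5402,  0.5223, -0.3014]), 'moment': array([-0.0023, -0.0363,  0.0052]), 'opening': 0.08567722809348592}
```

View pics/scene0.png

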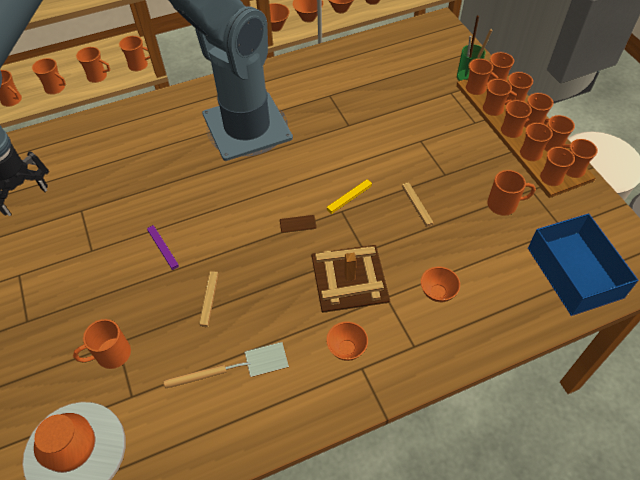

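View pics/side0.png

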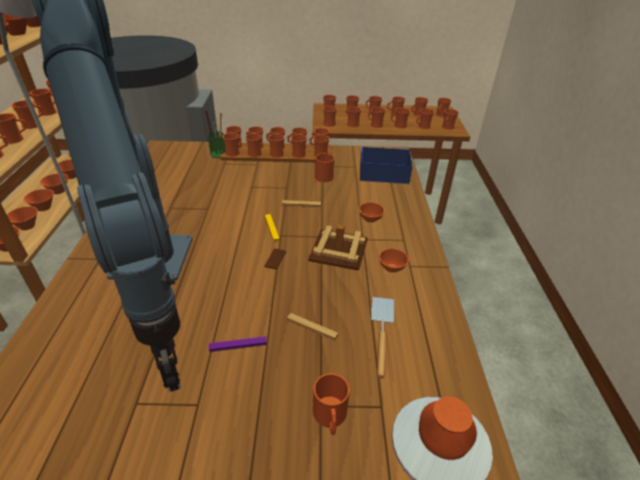

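Scene view: the pale loose slats are at (209,298) and (417,204). The look-alikes are purple at (162,247) and yellow at (350,195), and the dark rib is at (298,223). The carrier stack is at (350,278) with its post top at about (350,258). I choose the two pale ones and check them in a close crop.

```bash
python3 - <<'E'
from h import *
np.set_printoptions(precision=4,suppress=True)
im=cv2.imread('pics/scene0.png')
c=im[170:340,190:440]; cv2.imwrite('pics/crop1.png',cv2.resize(c,None,fx=3.2,fy=3.2,interpolation=cv2.INTER_CUBIC))
hsv=cv2.cvtColor(im,cv2.COLOR_BGR2HSV)
for p in [(209,298),(417,204),(350,195),(345,292),(200,330),(350,258)]: print(p,hsv[p[1],p[0]])
m=cv2.inRange(hsv,(10,60,170),(25,150,255))
n,l,s,cc=cv2.connectedComponentsWithStats(m)
for i in range(1,n):
    if s[i,4]>60: print(s[i],cc[i])
from scipy.spatial.transform import Rotation as R
print(R.from_quat(sensors.state()['ee_rot']).as_matrix())
E
```

```text
(209, 298) [ 19 141 192]
(417, 204) [ 19 142 201]
(350, 195) [ 25 255 237]
(345, 292) [ 19 141 190]
(200, 330) [ 17 168 141]
(350, 258) [ 16 194 160]
[ 31   0  88  22 792] [65.7677  7.1313]
[268   0  50  48 971] [293.0371  26.7209]
[ 322    0  117   33 1616] [364.3224  11.7884]
[   0   31  167   92 4769] [75.2139 79.3745]
[ 10  66  23  11 145] [21.7241 70.7172]
[403 183  30  41 289] [417.6713 203.0346]
[316 247  59  13 338] [344.3373 252.642 ]
[322 257  62  41 799] [350.7259 280.5957]
[200 271  18  54 419] [208.327 297.864]
[164 365  62  20 287] [195.5192 374.885 ]
[[-0.9103 -0.0007  0.414 ]
 [-0.414   0.0012 -0.9103]
 [ 0.0001 -1.     -0.0013]]
```

View pics/crop1.png

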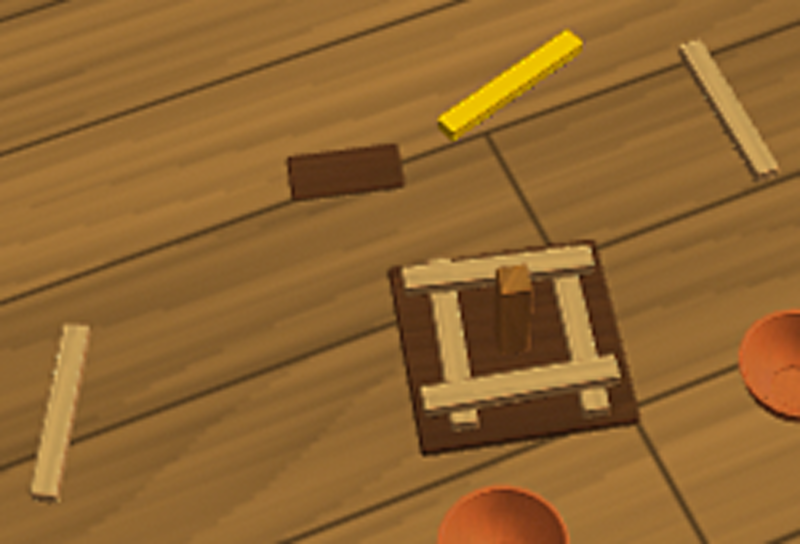

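The crop confirms the choice. Loose slats run (76,325)-(45,498) and (692,45)-(767,172), and the yellow one stays apart. Board corners are at about (390,268), (595,241), (637,412), (423,446), and the post top at (514,278).

```bash
python3 - <<'E'
from h import *
np.set_printoptions(precision=4,suppress=True)
from scipy.optimize import least_squares
cr=lambda L:[((x+.5)/3.2-.5+190,(y+.5)/3.2-.5+170) for x,y in L]
b=ray('scene0',cr([(390,268),(595,241),(637,414),(422,448)]),.012); print(b, b.mean(0))
for i in range(4):
    e=b[(i+1)%4]-b[i]; print(np.linalg.norm(e),np.degrees(np.arctan2(e[1],e[0])))
print('post',ray('scene0',cr([(514,278)]),.1))
for q in [[(405,277),(593,257)],[(424,397),(619,369)]]:
    g=ray('scene0',cr(q),.04); e=g[1]-g[0]; print('mid',g.mean(0),np.linalg.norm(e),np.degrees(np.arctan2(e[1],e[0])))
im=cv2.imread('pics/scene0.png'); hsv=cv2.cvtColor(im,cv2.COLOR_BGR2HSV)
m=cv2.inRange(hsv,(10,60,150),(25,160,255)); n,l,s,cc=cv2.connectedComponentsWithStats(cv2.inRange(hsv,(10,60,170),(25,150,255)))
for c in [(208,298),(417,203)]:
    i=np.argmin(np.linalg.norm(cc-c,axis=1)); v,u=np.nonzero(l==i)
    w=ray('scene0',np.c_[u,v],.013)[:,:2].astype(np.float32); print('loose',cv2.minAreaRect(w),w.mean(0)); x,y,*_=cv2.fitLine(w,cv2.DIST_L2,0,.01,.01).ravel(); print(np.degrees(np.arctan2(y,x)))
E
```

```text
[[ 0.5136 -0.0014  0.012 ]
 [ 0.556   0.1604  0.012 ]
 [ 0.7128  0.1193  0.012 ]
 [ 0.6741 -0.0423  0.012 ]] [0.6141 0.059  0.012 ]
0.1673266642343028 75.30905007417451
0.1620829120562156 -14.705325088229364
0.16618280539454 -103.4649233319198
0.1656425800995089 165.70380746750095
post [[0.6143 0.0591 0.1   ]]
mid [0.5647 0.0709 0.04  ] 0.14883236546988074 73.56898602492117
mid [0.6674 0.0429 0.04  ] 0.14941618932487202 75.74573901104881
loose ((0.5308547616004944, -0.2821810245513916), (0.019405070692300797, 0.14867421984672546), 62.992523193359375) [ 0.5328 -0.2833]
-26.9637
loose ((0.4753454923629761, 0.3256163001060486), (0.01922467164695263, 0.14746220409870148), 87.97843933105469) [0.4778 0.325 ]
-1.809193
```

Request:
play_rows(motion=[[[0.08, 0.1, 0, -0.2, 1], [0.15, 0.18, -0.02, -0.45, 1], [0.263, 0.308, -0.08, -0.9, 1], [0.263, 0.308, -0.08, -0.9, 1], [0.263, 0.308, -0.08, -0.9, 1], [0.263, 0.308, -0.08, -0.9, 1], [0.263, 0.308, -0.08, -0.9, 1], [0.263, 0.308, -0.08, -0.9, 1], [0.263, 0.308, -0.08, -0.9, 1], [0.263, 0.308, -0.08, -0.9, 1], [0.263, 0.308, -0.08, -0.9, 1], [0.263, 0.308, -0.08, -0.9, 1], [0.263, 0.308, -0.08, -0.9, 1], [0.263, 0.308, -0.08, -0.9, 1], [0.263, 0.308, -0.08, -0.9, 1], [0.263, 0.308, -0.08, -0.9, 1]]])

```text
t: 1.48
eef_pos: [0.5311, -0.2846, 0.1509]
ee_rot: [0.167, 0.688, -0.687, -0.166]
wrist_force: [0.5, 0.0, 0.8]
opening: 0.0855
```

```bash
cat >> h.py <<'E'
from scipy.spatial.transform import Rotation as Rot
np.set_printoptions(precision=4,suppress=True)
def st():
    s=sensors.state(); M=Rot.from_quat(s['ee_rot']).as_matrix(); j=np.degrees(np.arctan2(M[1,2],M[0,2]))
    print('t',s['t'],'tcp',s['eef_pos'],'jaw',j,'open',s['opening'],'F',s['wrist_force'],'j',s['qpos']); return s
def pale(f,z,near,lo=(10,60,150),hi=(25,160,255)):
    hsv=cv2.cvtColor(cv2.imread(f'pics/{f}.png'),cv2.COLOR_BGR2HSV)
    n,l,s,cc=cv2.connectedComponentsWithStats(cv2.inRange(hsv,lo,hi))
    for i in range(1,n):
        if s[i,4]<100: continue
        v,u=np.nonzero(l==i); w=ray(f,np.c_[u,v],z)[:,:2].astype(np.float32)
        c,d,a=cv2.minAreaRect(w)
        if np.linalg.norm(np.array(c)-near)<.06: print('slat',np.array(c),np.array(d),a if d[0]>d[1] else a-90,s[i])
E
python3 - <<'E'
from h import *
st(); snap('wrist','w1'); pale('w1',.014,(.532,-.283))
E
```

```text
t 1.4833 tcp [ 0.5311 -0.2846  0.1509] jaw -117.24076546574192 open 0.08550778121387594 F [0.4869 0.0103 0.8355] j [ 0.3394  0.5513  0.1072  1.7397 -0.0756  0.8542 -1.5658]
slat [ 0.5774 -0.2927] [0.5217 0.2374] 85.71774291992188 [    0     0   640   333 85613]
```

View pics/w1.png

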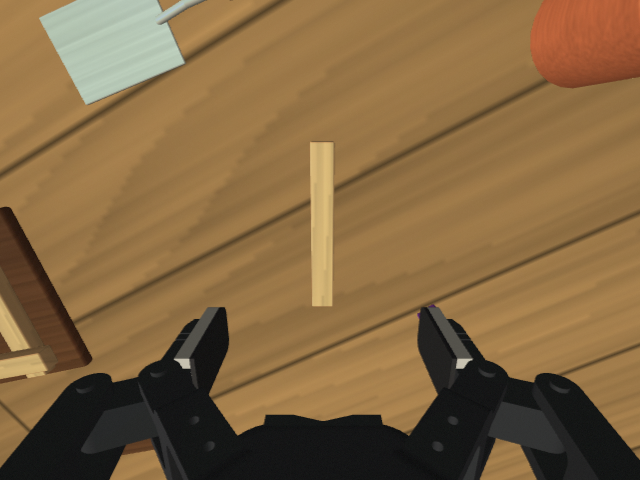

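The wrist view shows slat A's top face from (310–334,142) to (312–332,306), between the jaws. I'll compute its centre and angle.

```bash
python3 - <<'E'
from h import *
g=ray('w1',[(322,142),(322,306)],.014); e=g[0]-g[1]; print(g.mean(0),np.linalg.norm(e),np.degrees(np.arctan2(e[1],e[0])))
E
```

```text
[ 0.531  -0.2836  0.014 ] 0.14872142534615726 -27.258136969800383
```

Request:
play_rows(motion=[[[0, 0.001, -0.04, 0, 1], [0, 0.001, -0.08, 0, 0.7], [0, 0.001, -0.115, 0, 0.6], [0, 0.001, -0.135, 0, 0.5], [0, 0.001, -0.147, 0, 0.5], [0, 0.001, -0.147, 0, 0.5], [0, 0.001, -0.147, 0, 0.2], [0, 0.001, -0.147, 0, 0], [0, 0.001, -0.147, 0, 0], [0, 0.001, -0.147, 0, 0], [0, 0.001, -0.147, 0, 0], [0, 0.001, -0.147, 0, 0]]])

```text
t: 2.53
eef_pos: [0.5327, -0.2842, 0.0058]
ee_rot: [0.168, 0.687, -0.687, -0.165]
wrist_force: [-1.4, 0.3, 7.1]
opening: 0.018
```

Request:
play_rows(motion=[[[0, 0, 0.01, 0, 0], [0, 0, 0.03, 0, 0], [0, 0, 0.06, 0, 0], [0, 0.005, 0.09, 0, 0], [0.004, 0.02, 0.12, 0.02, 0], [0.01, 0.045, 0.14, 0.04, 0], [0.017, 0.07, 0.15, 0.06, 0], [0.024, 0.1, 0.15, 0.08, 0], [0.031, 0.13, 0.15, 0.1, 0], [0.038, 0.16, 0.15, 0.12, 0], [0.045, 0.19, 0.15, 0.14, 0], [0.052, 0.22, 0.15, 0.16, 0], [0.058, 0.245, 0.15, 0.18, 0], [0.064, 0.27, 0.15, 0.2, 0], [0.068, 0.285, 0.15, 0.214, 0], [0.07, 0.294, 0.15, 0.214, 0], [0.07, 0.294, 0.15, 0.214, 0], [0.07, 0.294, 0.15, 0.214, 0]]])

```text
t: 4.03
eef_pos: [0.6025, 0.0085, 0.1561]
ee_rot: [-0.094, -0.701, 0.701, 0.091]
wrist_force: [0.0, -0.8, 0.0]
opening: 0.0181
```

```bash
python3 - <<'E'
from h import *
st(); snap('wrist','w2')
c=np.array([.6142,.059]); t=np.radians(-15); X=np.array([np.cos(t),np.sin(t)]); Y=np.array([-X[1],X[0]])
im=cv2.imread('pics/w2.png')
for x,y,z in [(-.075,-.05,.046),(.075,-.05,.046)]+[(a*.012,b*.012,.1) for a,b in [(1,1),(1,-1),(-1,-1),(-1,1)]]+[(a*.085,b*.085,.012) for a,b in [(1,1),(1,-1),(-1,-1),(-1,1)]]:
    P=np.r_[c+x*X+y*Y,z]; u=proj('w2',P)[0]; cv2.drawMarker(im,tuple(int(round(k)) for k in u),(255,0,255),cv2.MARKER_CROSS,9,1)
cv2.imwrite('pics/w2m.png',im)
E
```

```text
t 4.0333 tcp [0.6025 0.0085 0.1561] jaw -105.02421851416173 open 0.018113790439950928 F [ 0.0278 -0.7564  0.0317] j [-0.1075  0.5414  0.0246  1.7357 -0.0152  0.861  -1.9096]
```

View pics/w2m.png

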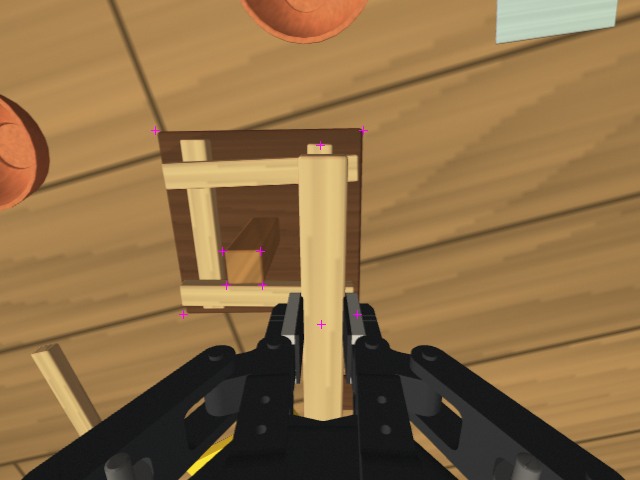

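Markers fit the board, post and target, and slat A hangs level and aligned above its place. Lowering.

Request:
play_rows(motion=[[[0, 0.001, -0.02, 0, 0], [0, 0.001, -0.045, 0, 0], [0, 0.001, -0.07, 0, 0], [0, 0.001, -0.09, 0, 0], [0, 0.001, -0.1, 0, 0], [0, 0.001, -0.106, 0, 0], [0, 0.001, -0.11, 0, 0], [0, 0.001, -0.11, 0, 0], [0, 0.001, -0.11, 0, 0], [0, 0.001, -0.11, 0, 0.28], [0, 0.001, -0.11, 0, 0.36], [0, 0.001, -0.11, 0, 0.36], [0, 0.001, -0.11, 0, 0.36], [0, 0.001, -0.11, 0, 0.36]]])

```text
t: 5.25
eef_pos: [0.603, 0.0082, 0.0465]
ee_rot: [-0.095, -0.701, 0.701, 0.091]
wrist_force: [-0.9, -4.6, 4.2]
opening: 0.0307
```

Request:
play_rows(motion=[[[0, 0, 0.002, 0, 0.33], [0, 0, 0.004, 0, 0.33], [0, 0, 0.006, 0, 0.33]]])

```text
t: 5.5
eef_pos: [0.6028, 0.0094, 0.0525]
ee_rot: [0.094, 0.701, -0.701, -0.091]
wrist_force: [0.6, -0.8, -0.3]
opening: 0.0283
```

```bash
python3 - <<'E'
from h import *
st(); snap('side','s1'); c=snap('wrist','w3')['color']
s=cv2.imread('pics/s1.png')[210:290,280:400]; a=cv2.resize(s,None,fx=3.3,fy=3.3,interpolation=cv2.INTER_CUBIC); b=cv2.resize(c[:,120:520],(400,480)); a=cv2.copyMakeBorder(a,0,480-a.shape[0],0,400-a.shape[1],0)
cv2.imwrite('pics/j3.png',np.hstack([a,b]))
E
```

```text
t 5.5 tcp [0.6028 0.0094 0.0525] jaw -105.05784976269543 open 0.028281268389593786 F [ 0.5601 -0.8451 -0.3349] j [-0.1033  0.692   0.0172  1.778  -0.0162  0.6675 -1.911 ]
```

View pics/j3.png

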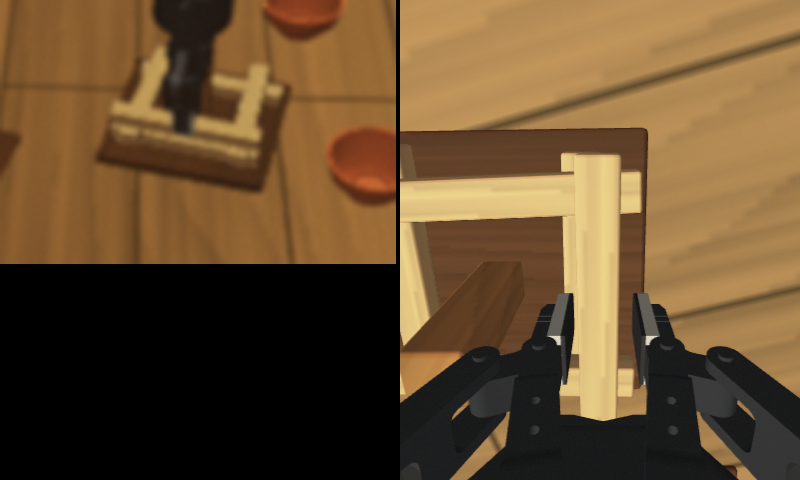

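Request:
play_rows(motion=[[[0, 0, 0.02, 0, 0.33], [0, 0, 0.05, 0, 0.33], [0, 0, 0.08, 0, 0.33], [0, 0, 0.12, 0, 0.33], [-0.013, 0.032, 0.12, 0.03, 0.5], [-0.027, 0.068, 0.12, 0.06, 0.6], [-0.042, 0.104, 0.12, 0.09, 0.7], [-0.056, 0.14, 0.12, 0.11, 0.7], [-0.07, 0.175, 0.12, 0.13, 0.7], [-0.084, 0.21, 0.11, 0.15, 0.7], [-0.098, 0.245, 0.1, 0.18, 0.7], [-0.112, 0.28, 0.1, 0.2, 0.7], [-0.122, 0.305, 0.1, 0.227, 0.7], [-0.127, 0.316, 0.1, 0.227, 0.7], [-0.127, 0.316, 0.1, 0.227, 0.7], [-0.127, 0.316, 0.1, 0.227, 0.7]]])

```text
t: 6.93
eef_pos: [0.4764, 0.3243, 0.1527]
ee_rot: [-0.015, -0.707, 0.707, 0.011]
wrist_force: [0.4, -0.8, 0.5]
opening: 0.0598
```

```bash
python3 - <<'E'
from h import *
st(); snap('wrist','w4')
E
```

```text
t 6.9333 tcp [0.4764 0.3243 0.1527] jaw -92.08004170692942 open 0.05980624672393586 F [ 0.4096 -0.836   0.4544] j [-0.6123  0.5082 -0.0869  1.8031  0.0624  0.8291 -2.3374]
```

View pics/w4.png

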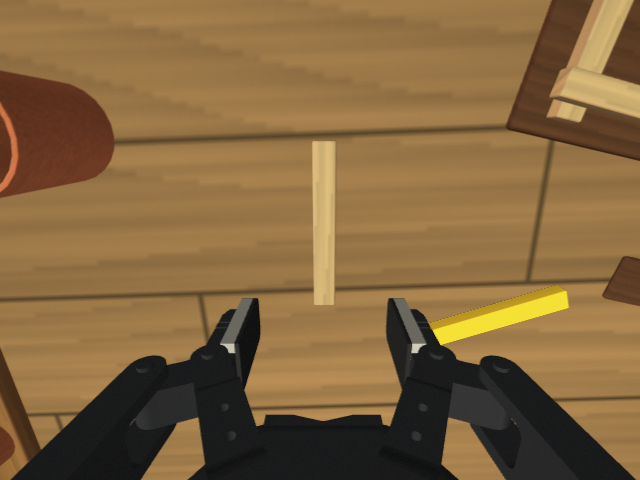

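Slat B's top runs from (324,141) to (324,305), aligned and centred between the jaws. The yellow piece is about 10 cm to the side. Gripping.

Request:
play_rows(motion=[[[0, -0.001, -0.04, 0, 0.7], [0, -0.001, -0.08, 0, 0.6], [0, -0.001, -0.115, 0, 0.5], [0, -0.001, -0.135, 0, 0.5], [0, -0.001, -0.148, 0, 0.5], [0, -0.001, -0.148, 0, 0.5], [0, -0.001, -0.148, 0, 0.2], [0, -0.001, -0.148, 0, 0], [0, -0.001, -0.148, 0, 0], [0, -0.001, -0.148, 0, 0], [0, -0.001, -0.148, 0, 0], [0, -0.001, -0.148, 0, 0]]])

```text
t: 7.98
eef_pos: [0.4785, 0.3225, 0.0065]
ee_rot: [0.017, 0.707, -0.707, -0.011]
wrist_force: [-0.9, -2.2, 8.6]
opening: 0.0179
```

Request:
play_rows(motion=[[[0, 0, 0.01, 0, 0], [0, 0, 0.03, 0, 0], [0, 0, 0.06, 0, 0], [0.003, -0.005, 0.09, 0, 0], [0.01, -0.015, 0.12, -0.02, 0], [0.024, -0.034, 0.14, -0.04, 0], [0.04, -0.056, 0.15, -0.06, 0], [0.056, -0.079, 0.15, -0.08, 0], [0.072, -0.101, 0.15, -0.1, 0], [0.088, -0.124, 0.15, -0.12, 0], [0.104, -0.146, 0.15, -0.14, 0], [0.12, -0.169, 0.15, -0.16, 0], [0.134, -0.189, 0.15, -0.19, 0], [0.144, -0.203, 0.15, -0.21, 0], [0.15, -0.211, 0.15, -0.224, 0], [0.151, -0.213, 0.15, -0.224, 0], [0.151, -0.213, 0.15, -0.224, 0], [0.151, -0.213, 0.15, -0.224, 0]]])

```text
t: 9.48
eef_pos: [0.6287, 0.1116, 0.1565]
ee_rot: [0.094, 0.701, -0.701, -0.089]
wrist_force: [-0.0, 0.7, -0.6]
opening: 0.0176
```

```bash
python3 - <<'E'
from h import *
st(); snap('wrist','w5')
c=np.array([.6142,.059]); t=np.radians(-15); X=np.array([np.cos(t),np.sin(t)]); Y=np.array([-X[1],X[0]])
s=sensors.state()['eef_pos'][:2]-c; print('tcp in carrier',s@X,s@Y)
im=cv2.imread('pics/w5.png')
for x,y,z in [(-.075,-.05,.054),(.075,-.05,.054),(.075,.05,.054)]+[(a*.012,b*.012,.1) for a,b in [(1,1),(1,-1),(-1,-1),(-1,1)]]+[(a*.085,b*.085,.012) for a,b in [(1,1),(1,-1),(-1,-1),(-1,1)]]:
    P=np.r_[c+x*X+y*Y,z]; u=proj('w5',P)[0]; cv2.drawMarker(im,tuple(int(round(k)) for k in u),(255,0,255),cv2.MARKER_CROSS,9,1)
cv2.imwrite('pics/w5m.png',im)
E
```

```text
t 9.4833 tcp [0.6287 0.1116 0.1565] jaw -104.91744598119897 open 0.017642456829060776 F [-0.0403  0.6579 -0.5849] j [-0.2476  0.5949  0.0006  1.6381  0.0023  0.9014 -2.0797]
tcp in carrier 0.00028859227308385485 0.05467668641489597
```

View pics/w5m.png

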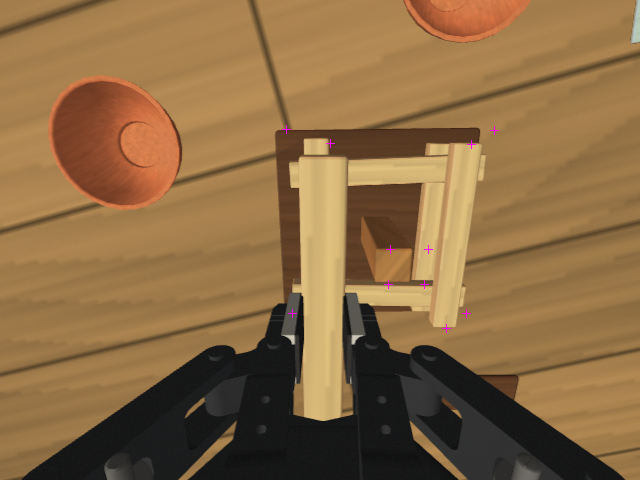

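The carrier has shifted left in the image by about 13 px, so the first release nudged it (post top now at about (394,265)). I'll re-measure the carrier and slats from this picture.

```bash
python3 - <<'E'
from h import *
f='w5'
b=ray(f,[(277,131),(479,128)],.012); e=b[1]-b[0]; print('edge',b,np.linalg.norm(e),np.degrees(np.arctan2(e[1],e[0])))
p=ray(f,[(377,250),(411,249),(412,280),(378,282)],.1); print('post',p.mean(0)); c=p.mean(0)[:2]
t=np.arctan2(e[1],e[0])+np.pi/2; print('yaw',np.degrees(t)); X=np.array([np.cos(t),np.sin(t)]); Y=np.array([-X[1],X[0]])
print('from edge', (b.mean(0)[:2]-.085*X))
def rep(n,q,z):
    g=ray(f,q,z)[:,:2]; m=g.mean(0)-c; e=g[1]-g[0]; print(n,'x,y',m@X,m@Y,'len',np.linalg.norm(e),'ang',np.degrees(np.arctan2(e@Y,e@X)))
rep('A',[(464.5,144),(445,327)],.054)
rep('midfar',[(291,175),(485,168)],.040)
rep('midnear',[(293,289),(465,296)],.040)
rep('botA top right',[(436,144),(422,280)],.026)
rep('botB',[(316,139),(318,156)],.026)
s=sensors.state()['eef_pos'][:2]-c; print('tcp in carrier',s@X,s@Y)
im=cv2.imread('pics/w5.png'); cv2.imwrite('pics/w5c.png',cv2.resize(im[110:340,255:505],None,fx=2.6,fy=2.6,interpolation=cv2.INTER_CUBIC))
E
```

```text
edge [[ 0.7188  0.1267  0.012 ]
 [ 0.6786 -0.0335  0.012 ]] 0.1651003746124766 -104.08751882004705
post [0.6172 0.0668 0.1   ]
yaw -14.087518820047054
from edge [0.6162 0.0673]
A x,y -0.0012434571736744966 -0.05549420078113091 len 0.14874450699410668 ang -179.55309497273566
midfar x,y 0.05316265780951729 -0.004095026435387689 len 0.14853187884748137 ang -88.75820239516034
midnear x,y -0.04959775659610762 -0.0016786823980279603 len 0.14896686269577364 ang -93.33660673213507
botA top right x,y 0.013839997183163921 -0.04294785750109821 len 0.11719098424395637 ang 179.13234866341264
botB x,y 0.07103768431962978 0.04999952101637398 len 0.013033010922389333 ang -174.14179592459183
tcp in carrier 0.00018741510694109294 0.04638461540081502
```

View pics/w5c.png

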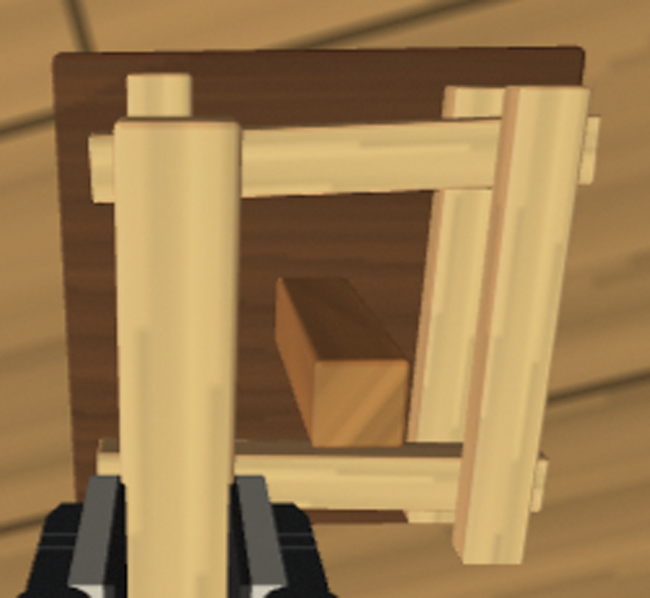

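Carrier is now at (0.617, 0.067), and every slat on it is still in tolerance. The gripper's knuckles are wider than the pads near the post top. So I'll place B a little further out (y ≈ +59 mm) and open it only slightly.

Request:
play_rows(motion=[[[0.003, 0.012, -0.005, 0, 0], [0.003, 0.012, -0.02, 0, 0], [0.003, 0.012, -0.045, 0, 0], [0.003, 0.012, -0.07, 0, 0], [0.003, 0.012, -0.09, 0, 0], [0.003, 0.012, -0.1, 0, 0], [0.003, 0.012, -0.105, 0, 0], [0.003, 0.012, -0.108, 0, 0], [0.003, 0.012, -0.109, 0, 0], [0.003, 0.012, -0.109, 0, 0], [0.003, 0.012, -0.109, 0, 0]]])

```text
t: 10.45
eef_pos: [0.6325, 0.124, 0.0486]
ee_rot: [0.095, 0.702, -0.701, -0.088]
wrist_force: [0.1, -0.0, 0.4]
opening: 0.0176
```

Request:
play_rows(motion=[[[0, 0, -0.002, 0, 0], [0, 0, -0.003, 0, 0], [0, 0, -0.003, 0, 0], [0, 0, -0.003, 0, 0.25], [0, 0, -0.003, 0, 0.28], [0, 0, -0.003, 0, 0.28], [0, 0, -0.003, 0, 0.28]]])

```text
t: 11.03
eef_pos: [0.6326, 0.1242, 0.0457]
ee_rot: [0.095, 0.702, -0.701, -0.088]
wrist_force: [0.1, 1.1, 1.5]
opening: 0.0239
```

Request:
play_rows(motion=[[[0, 0, 0.003, 0, 0.28], [0, 0, 0.008, 0, 0.28], [0, 0, 0.02, 0, 0.28], [0, 0, 0.04, 0, 0.28], [0, 0, 0.075, 0, 0.28], [0, 0, 0.11, 0, 0.3], [0, 0, 0.145, 0, 0.5], [-0.005, -0.015, 0.17, 0.12, 1], [-0.01, -0.035, 0.18, 0.24, 1], [-0.0155, -0.057, 0.18, 0.36, 1], [-0.0155, -0.057, 0.18, 0.48, 1], [-0.0155, -0.057, 0.18, 0.6, 1], [-0.0155, -0.057, 0.18, 0.72, 1], [-0.0155, -0.057, 0.18, 0.84, 1], [-0.0155, -0.057, 0.18, 0.96, 1], [-0.0155, -0.057, 0.18, 1.08, 1], [-0.0155, -0.057, 0.18, 1.2, 1], [-0.0155, -0.057, 0.18, 1.32, 1], [-0.0155, -0.057, 0.18, 1.44, 1], [-0.0155, -0.057, 0.18, 1.588, 1]]])

```text
t: 12.7
eef_pos: [0.6171, 0.0668, 0.2268]
ee_rot: [-0.429, 0.563, -0.558, 0.433]
wrist_force: [-0.7, 0.7, -0.3]
opening: 0.0852
```

Request:
play_rows(motion=[[[0, 0, 0, 0.02, 1], [0, 0, 0, 0.02, 1]]])

```text
t: 12.87
eef_pos: [0.6173, 0.0664, 0.2277]
ee_rot: [-0.434, 0.559, -0.555, 0.438]
wrist_force: [0.2, 0.4, 0.5]
opening: 0.0858
```

```bash
python3 - <<'E'
from h import *
st(); c=snap('wrist','w6')['color']; snap('scene','scene6')
a=cv2.resize(c,(533,400)); s=cv2.imread('pics/scene6.png')[220:330,290:405]; s=cv2.resize(s,None,fx=2.3,fy=2.3,interpolation=cv2.INTER_CUBIC); s=cv2.copyMakeBorder(s,0,400-s.shape[0],0,0,0)
cv2.imwrite('pics/j6.png',np.hstack([a,s]))
E
```

```text
t 12.8667 tcp [0.6173 0.0664 0.2277] jaw -13.886481941281621 open 0.08575900609158003 F [0.2467 0.3769 0.5194] j [ 0.0727  0.5141 -0.3475  1.6093  0.1849  1.0483 -0.5677]
```

View pics/j6.png

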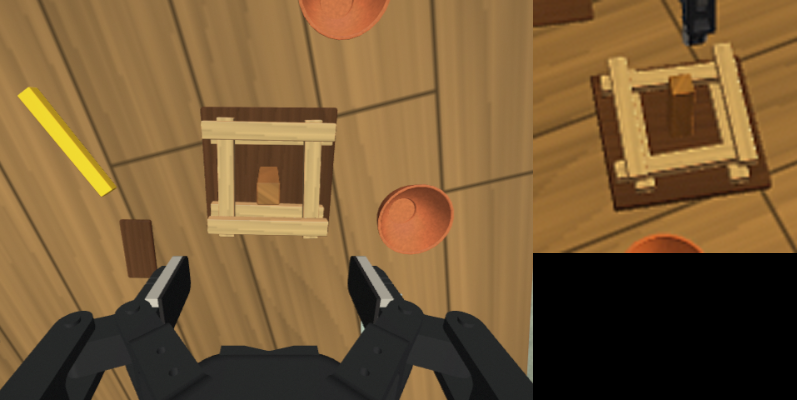

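Both loose slats lie as the third layer (wrist crop rows ~131 and ~226), clear of the post at (268,192). Checking the numbers for post and slats.

```bash
python3 - <<'E'
from h import *
f='w6'; k=640/533
S=lambda q:[(u*k,v*k) for u,v in q]
c=ray(f,S([(268.3,192.5)]),.1)[0,:2]; print('post',c)
b=ray(f,S([(201.5,108),(337,109)]),.012); e=b[1]-b[0]; t=np.arctan2(e[1],e[0]); print('len',np.linalg.norm(e),'yaw',np.degrees(t))
X=np.array([np.cos(t),np.sin(t)]); Y=np.array([-X[1],X[0]]); print('ctr by edge',b.mean(0)[:2]-.085*Y)
def rep(n,q,z):
    g=ray(f,S(q),z)[:,:2]; m=g.mean(0)-c; e=g[1]-g[0]; print(n,'x,y',m@X,m@Y,'len',np.linalg.norm(e),'ang',np.degrees(np.arctan2(e@Y,e@X)))
rep('B',[(202,130),(336,130)],.054)
rep('A',[(208,224),(328,226)],.054)
rep('midL',[(225,118),(227,237)],.04)
rep('midR',[(314,118),(314,237)],.04)
E
```

```text
post [0.6178 0.0686]
len 0.1662753813341493 yaw -14.264148447136215
ctr by edge [0.6175 0.0653]
B x,y 0.0002947135870147617 0.05876697091637538 len 0.14860352133133764 ang 0.4023633906786532
A x,y -2.821983786787524e-05 -0.05522642488975917 len 0.14846302937407296 ang -0.622604682570121
midL x,y -0.051917161606723036 -0.0038585335383055034 len 0.14942417305319738 ang -91.41120732932211
midR x,y 0.05595932665239895 -0.0030925193888984657 len 0.14952137944213306 ang -86.6926591053238
```

Request:
play_rows(motion=[[[0, 0.001, -0.035, 0, 1], [0, 0.001, -0.07, 0, 1], [0, 0.001, -0.1, 0, 1], [0, 0.001, -0.125, 0, 1], [0, 0.001, -0.145, 0, 0.8], [0, 0.001, -0.158, 0, 0.7], [0, 0.001, -0.167, 0, 0.6], [0, 0.001, -0.167, 0, 0.5], [0, 0.001, -0.167, 0, 0.4], [0, 0.001, -0.167, 0, 0.33], [0, 0.001, -0.167, 0, 0.27], [0, 0.001, -0.167, 0, 0.2], [0, 0.001, -0.167, 0, 0], [0, 0.001, -0.167, 0, 0], [0, 0.001, -0.167, 0, 0], [0, 0.001, -0.167, 0, 0]]])

```text
t: 14.3
eef_pos: [0.6181, 0.0679, 0.0619]
ee_rot: [-0.433, 0.559, -0.555, 0.438]
wrist_force: [-2.5, -0.3, 6.2]
opening: 0.0236
```

Request:
play_rows(motion=[[[0, 0, 0.001, 0, 0], [0, 0, 0.003, 0, 0], [0, 0, 0.006, 0, 0], [0, 0, 0.01, 0, 0], [0, 0, 0.014, 0, 0], [0, 0, 0.018, 0, 0], [0, 0, 0.022, 0, 0], [0, 0, 0.026, 0, 0], [0, 0, 0.03, 0, 0], [0, 0, 0.034, 0, 0], [0, 0, 0.039, 0, 0], [0, 0, 0.044, 0, 0], [0, 0, 0.049, 0, 0], [0, 0, 0.054, 0, 0], [0, 0, 0.059, 0, 0], [0, 0, 0.064, 0, 0], [0, 0, 0.068, 0, 0], [0, 0, 0.071, 0, 0], [0, 0, 0.073, 0, 0], [0, 0, 0.074, 0, 0]]])

```text
t: 15.97
eef_pos: [0.6182, 0.0679, 0.1362]
ee_rot: [-0.433, 0.559, -0.555, 0.438]
wrist_force: [0.9, 0.2, -3.8]
opening: 0.0235
```

Request:
play_rows(motion=[[[0, 0, 0.002, 0, 0], [0, 0, 0.005, 0, 0], [0, 0, 0.009, 0, 0], [0, 0, 0.013, 0, 0], [0, 0, 0.018, 0, 0], [0, 0, 0.023, 0, 0], [0, 0, 0.027, 0, 0], [0, 0, 0.03, 0, 0], [0, 0, 0.032, 0, 0], [0, 0, 0.032, 0, 0], [0, 0, 0.032, 0, 0], [0, 0, 0.032, 0, 0], [0, 0, 0.032, 0, 0], [0, 0, 0.032, 0, 0], [0, 0, 0.032, 0, 0]]])

```text
t: 17.22
eef_pos: [0.6181, 0.0679, 0.1681]
ee_rot: [-0.433, 0.559, -0.555, 0.438]
wrist_force: [-1.0, 0.1, -3.5]
opening: 0.0235
```

```bash
python3 - <<'E'
from h import *
st(); c=snap('wrist','w7')['color']; snap('side','s7')
a=cv2.resize(c,(480,360)); s=cv2.imread('pics/s7.png')[180:300,280:386]; s=cv2.resize(s,(318,360),interpolation=cv2.INTER_CUBIC)
cv2.imwrite('pics/j7.png',np.hstack([a,s]))
E
```

```text
t 17.2167 tcp [0.6181 0.0679 0.1681] jaw -13.971501732430967 open 0.02348038146350921 F [-0.9852  0.1419 -3.4541] j [ 0.0596  0.5809 -0.333   1.6582  0.2146  0.9343 -0.5937]
```

View pics/j7.png

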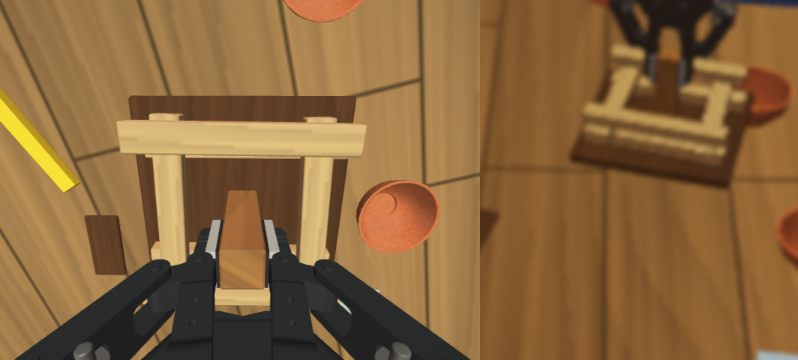

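The carrier is up with all six slats, gripped by the post only. Checking level and slip against the calibration.

```bash
python3 - <<'E'
from h import *
t=np.radians(-14.1); X=np.array([np.cos(t),np.sin(t)]); Y=np.array([-X[1],X[0]]); c=np.array([.6181,.068]); z0=.106
for n,x,y,z in [('board L',-.085,.085,.012),('board R',.085,.085,.012),('B L',-.075,.0688,.054),('B R',.075,.0688,.054)]:
    print(n,proj('w7',np.r_[c+x*X+y*Y,z0+z])[0]*.75)
cams.read_camera('wrist'); s=st(); print(s['dq'])
E
```

```text
board L [125.1044  93.9439]
board R [357.5733  94.5945]
B L [114.4262 121.3726]
B R [367.9548 122.0259]
t 17.3667 tcp [0.6182 0.0679 0.1682] jaw -13.976814747069044 open 0.02331411105288142 F [-0.084  -0.584  -3.4213] j [ 0.0596  0.5808 -0.3331  1.6581  0.2146  0.9343 -0.5938]
[-0.002  -0.0009  0.0012  0.0006  0.0021  0.0018 -0.0032]
```

```bash
python3 -c "
from h import *
print(r.sign_off())"
```

```text
the job is handed in; nothing more can be done
None
```

Both loose slats are laid as the third layer. The arm is holding the carrier by its post, with the underside about 106 mm above the bench. The job was handed in at about t = 17.4 s.

- **Slats:** before the grip, the third layer measured y ≈ +59 mm and −55 mm, with both slats within 1° of the carrier's x axis. The second layer was at x ≈ −52 mm and +56 mm, turned up to 3.3° out of square. All of this is within tolerance. The bottom layer was only partly visible; what I could see was in tolerance before slat B went down.
- **Hold:** in the last wrist picture, board and top slat matched the predicted level pose to within 4 px. Joint speeds were near zero and the grip opening was steady at 23.4 mm. Only the gripper on the post appears to be touching the stack.
- **What went wrong:** when I released the first slat, the gripper's knuckle touched the post and pushed the standing carrier about 8 mm. I re-measured the carrier, set the second slat slightly further out and opened the fingers less.
- **Disagreements:** the wrist force showed about 3.5 N of load, a little below the 0.4 kg stated for the full stack. Board lengths measured in the images came out about 2% short throughout. I put both down to sensor and pixel error.

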